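Lay out the dissecting board for the next specimen

TASK

Lay out the white board for the next dissection. Lay the three instruments across the notched rest so that they sit down in their notches with their tips pointing away from you: the needle probe in the middle, the short steel forceps in the notch to its left and the long blue tweezers in the notch to its right. Stand the wax dish on the board squarely behind the middle of the rest, its long side facing the tips and about 70 mm between rest and dish, and the brown vial upright about 30 mm to the left of the dish, level with its middle; leave the beaker and the petri dish where they are.

Things in the scene. Friction and masses are not known exactly. Their poses are not given: they have to be found in the camera images.
- the_board: White plastic dissecting board lying flat on the bench in front of the robot, left of the microscope's head, 240 (x) x 230 (y) x 10 mm, fixed. Origin: centre of its underside, so its top is 10 mm above the origin. Its x axis points away from the robot, give or take 0.2 rad.
- rest: Grey aluminium rest fixed on the board: base plate 80 (x) x 162 (y), top at z 6 mm; two 8 mm rails along y at x = -32 and +32 mm, each with 3 notches at y = +50 (left), 0, -50 (right). A tool lies along x across both rails. Notch floor 14 mm wide at z 18, flaring to 34 at the tooth tops, z 34. Origin: centre of underside, on the board. +x points away from the robot (behind), +y left; yaw to 0.25.
- forceps: Short bright steel forceps, 10 mm wide, 11 mm high, 114 mm long, 16 g, lying on the bench left of the board, tips away from the robot. Origin: underside, middle of the length. Tips at -y, butt at +y. Balance point at y = +8 mm. It bears on rails only from y = -39 to +55 mm; the fine tips bear nothing.
- needle_probe: Dissecting needle, 130 mm long in all, lying on the bench left of the board, tips away from the robot: grey handle 8 mm wide and high, then a thin needle; 12 g. Origin: underside, middle of the length. The needle tip is at -y. The handle, the only part to grip or rest on a rail, runs from y = -25 to +65 mm; its middle and balance point is at y = +20 mm.
- tweezers: Long blue tweezers, 10 mm wide, 11 mm high, 138 mm long, 16 g, lying on the bench left of the board, tips away from the robot. Origin: underside, middle of the length. Tips at -y, butt at +y. Balance point at y = +10 mm. It bears on rails only from y = -47 to +67 mm.
- wax_dish: Small white tray with a black wax bed, 59 (x) x 84 (y) mm, seen 19 mm high (firm to grip up to 11 mm), 45 g, on the bench left of the board. Grip across the short side. Origin: centre of its underside; long side along y.
- vial: Small brown glass vial with a crimp cap standing upright on the bench at the left, 24 mm diameter, 51 mm high (body up to 41 mm, cap narrower), 22 g. Origin: centre of its underside. Its yaw means nothing.
- glass_beaker: Clear 50 ml glass beaker standing on the bench at the left, well back, 45 mm diameter, 56 mm high, loose. Bystander. Origin: centre of its underside.
- petri: Single flat closed petri dish on the bench at the far left, 61 mm diameter, 16 mm high, loose. Bystander. Origin: centre of its underside.
- microscope: Stereo microscope, fixed. Its head is swung aside to the right of the board: it hangs 0.13 to 0.45 m above the bench over x > 0.54 m, y < -0.02 m, and further back (x > 0.85 m) the stand. Keep the wrist clear of it. Origin: on the bench under its stand.
Things that resemble listed ones, but are neither listed nor needed, are in the scene too. What is shaped like the wax_dish but orange is not meant.

How it is judged:
At the end, for the whole second after the job is handed in: Each instrument level in its notches (10 mm, 0.15 rad), tips away; dish flat on the board, centre 115-165 mm behind the rest's, 15 mm off its middle line at most, long side along it (0.2 rad); vial upright on the board, 64-104 mm left of the dish's centre (20 mm fore and aft); all at rest (y of forceps in the frame of rest between 0.04 and 0.06 m and x of forceps in the frame of rest between -0.012 and 0.03 m and z of forceps in the frame of rest between 0.012 and 0.025 m and angle between each of forceps, needle_probe, tweezers's own z axis and vertical below 0.12 rad and angle between the y axis of each of forceps, needle_probe, tweezers and the x axis of rest, either way round below 0.15 rad and y of wax_dish in the frame of forceps below -0.05 m and linear speed of each of forceps, needle_probe, tweezers, wax_dish, vial below 0.02 m/s and y of needle_probe in the frame of rest between -0.01 and 0.01 m and x of needle_probe in the frame of rest between -0.002 and 0.04 m and z of needle_probe in the frame of rest between 0.012 and 0.025 m and y of wax_dish in the frame of needle_probe below -0.05 m and y of tweezers in the frame of rest between -0.06 and -0.04 m and x of tweezers in the frame of rest between -0.012 and 0.035 m and z of tweezers in the frame of rest between 0.012 and 0.025 m and y of wax_dish in the frame of tweezers below -0.05 m and x of wax_dish in the frame of rest between 0.115 and 0.165 m and y of wax_dish in the frame of rest between -0.015 and 0.015 m and angle between the y axis of wax_dish and the y axis of rest, either way round below 0.2 rad and angle between each of wax_dish, vial's own z axis and vertical below 0.05 rad and z of each of wax_dish, vial in the frame of the_board below 0.015 m and x of vial in the frame of wax_dish between -0.02 and 0.02 m and horizontal distance between vial and wax_dish between 0.064 and 0.104 m and y of vial in the frame of rest above 0.04 m and z of vial in the frame of the_board above 0.006 m); the robot touches nothing.
It fails at once if the beaker is pushed or tipped (distance of glass_beaker from where it was at the start of the episode above 0.015 m or angle between glass_beaker's own z axis and vertical above 0.3 rad).
It fails at once if the petri dish is pushed (distance of petri from where it was at the start of the episode above 0.015 m).
It also fails if it takes over 99 s, if anything falls off the work surface, if the arm or the gripper's body presses on something with over 40 N, if the wrist force passes 120 N, or if a joint passes its speed limit or range.

ROBOT

A 6-joint arm with a two-finger parallel gripper is mounted at the origin on a cart in front of the work surface, level with it; the furniture and walls round the work are solid. World frame = base frame: x ahead of the robot, y to its left, z up, the work surface at z = 0. Lengths are in m, angles in rad, forces in N, time in s.
With the tool pointing down it reaches from about 0.225 to 0.875 m from the base axis. Payload 3.4 kg.
Tool frame: the origin (TCP) lies between the finger pads; the fingertips stand 19 mm ahead of it and the grasp point (between the pads) is the TCP; z points along the fingers, y is the line along which they close (so a half turn about z gives the same grasp; the last joint's range is limited). The gripper opens to 85 mm and grips with 20 to 120 N. Pads are 22 mm wide; open, the fingers measure 114 mm over their backs; the gripper's body (76 mm by 85 mm) begins 54 mm behind the grasp point. The pads swing forward as they close: fully open they stand 13 mm farther back than shut.
Start: joints at [1.078, 0.276, 1.505, -0, 1.361, -0.121], TCP at [0.209, 0.536, 0.25] pointing down, gripper open.
Joint ranges: [-2.89, 2.89], [-0.75, 2.08], [0.22, 2.7], [-1.18, 4.32], [0.11, 2.71], [-2.7, 2.7]. Speed limits (rad/s): [2.57, 2.57, 3.14, 3.14, 3.14, 3.14].

INTERFACE

Orientations are given as a unit quaternion [x, y, z, w].
In Python, from plant import bot, jaws, kin, imaging gives the robot as it stands. Calls block until the motion is done:
- bot.movep(position, orientation): joint-space move of the TCP to a pose.
- bot.movel(position, rot=None, feed=0.15, guard=None): straight line of the TCP; rot=None keeps the orientation; feed is the mean speed in m/s. With guard (N) it stops when the force on the tool has changed by that much, and returns True; else False.
- bot.movej(angles): joint-space move.
- jaws.gripper_open() and jaws.grasp(grasp_force=None): open the fingers fully, or close them until they stop; grasp_force is the grip in N (None keeps the last).
- bot.hold(seconds).
- kin.inverse_kinematics(position, orientation): joint angles nearest the present ones, or None.
- imaging.get_image(name): name is "scene" or "top" or "wrist"; returns a dict with "pixels" (400x640x3 uint8, red, green, blue), "depth" (400x640 float32, m along the optical axis (not along the pixel's ray), 0 where there is no reading), "mtx" (3x3 intrinsics, pixels), "k1" (the pictures are not rectified: a ray, as slopes to the right and down, at radius r is drawn at 1 + k1 r^2 times it, then the intrinsics apply), "position" and "rotation" of the camera in the world. Camera axes: x right, y down, z forward; pixel columns grow to the right and rows downward; lengths in m; the calibration is good to about 2 mm. A picture is of the moment at which its call begins.
A pose or a line that the arm cannot do raises bot.PlanningError and nothing moves.
- bot.finish_job(): hands the job in; it is judged then, once.
Readings, each from a call of its own:
- bot.read_time(): time.
- bot.read_joint_pos(): joint angles.
- bot.read_dq(): joint speeds.
- bot.read_joint_torque(): joint torques, N m.
- bot.read_tool_pos(): TCP position.
- bot.read_tcp_rot(): TCP orientation.
- bot.read_contact_force(): force on the tool from outside, world axes, zero at the start.
- bot.read_ft_torque(): the same for the moment, N m.
- bot.read_gripper_width(): finger opening in m.
- bot.read_gripper_force(): force on a finger pad.
Only numpy, scipy, OpenCV 4.12 (cv2) and the standard library are available. Lean on these libraries where they do the work, as an engineer would, in place of code of your own. Each camera call takes 0.05 s, during which the arm holds its last target. There are 200 camera calls.

## Working session

There is one attempt and no reset: what is moved stays moved. The work goes in short steps, each a Python script; the robot and the scene stay as the last script left them, time stands still between calls to the robot, and variables do not carry over. Pictures are saved under pics/ and viewed, at most 14 in all, crops included, and the job is handed in when it is done.

```bash
mkdir -p pics; ls; cat > h.py <<'E'
import numpy as np, cv2, pickle
def save(n,im):
    cv2.imwrite(f'pics/{n}.png',im['pixels'][:,:,::-1]); pickle.dump(im,open(f'pics/{n}.pkl','wb'))
def rays(im,uv):
    uv=np.atleast_2d(np.float64(uv)); K=im['mtx']
    p=np.c_[(uv[:,0]-K[0,2])/K[0,0],(uv[:,1]-K[1,2])/K[1,1]]
    q=p.copy()
    for _ in range(20): q=p/(1+im['k1']*(q**2).sum(1,keepdims=True))
    return np.c_[q,np.ones(len(q))]
def R(im):
    r=np.array(im['rotation'],float)
    if r.shape==(4,):
        from scipy.spatial.transform import Rotation as Ro
        r=Ro.from_quat(r).as_matrix()
    return r
def onz(im,uv,z):
    d=rays(im,uv)@R(im).T; c=np.array(im['position'])
    return c+d*((z-c[2])/d[:,2:3])
def cloud(im):
    v,u=np.mgrid[:400,:640]
    d=rays(im,np.c_[u.ravel(),v.ravel()])*im['depth'].reshape(-1,1)
    return (d@R(im).T+np.array(im['position'])).reshape(400,640,3)
E
python3 - <<'E'
from plant import bot,jaws,kin,imaging
from h import *
for n in('top','scene'):
    im=imaging.get_image(n); save(n,im); print(im['position'],im['rotation'],im['mtx'],im['k1'])
a=cv2.imread('pics/top.png'); cv2.imwrite('pics/top2.png',cv2.resize(a,(800,500)))
print(bot.read_tcp_rot(),bot.read_time())
E
```

```text
pics
[0.37613461 0.2354495  1.06576601] [-0.67995691  0.72482585 -0.07918614  0.07756056] [[394.88776526   0.         318.65786777]
 [  0.         394.88776526 203.15134427]
 [  0.           0.           1.        ]] -0.0689077404834013
[ 0.24873894 -0.22637982  0.72120351] [ 0.8881172  -0.29135934  0.11016991 -0.33796473] [[443.32203983   0.         320.05478874]
 [  0.         443.32203983 200.74889192]
 [  0.           0.           1.        ]] 0.02293781875493131
[ 1.84830693e-01  9.82770050e-01 -7.62635109e-04 -2.49731065e-04] 0.1
```

View pics/top2.png

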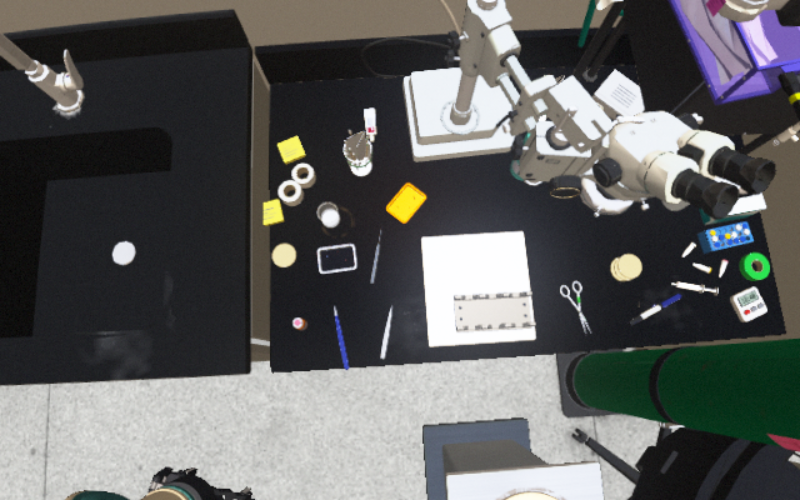

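View pics/scene.png

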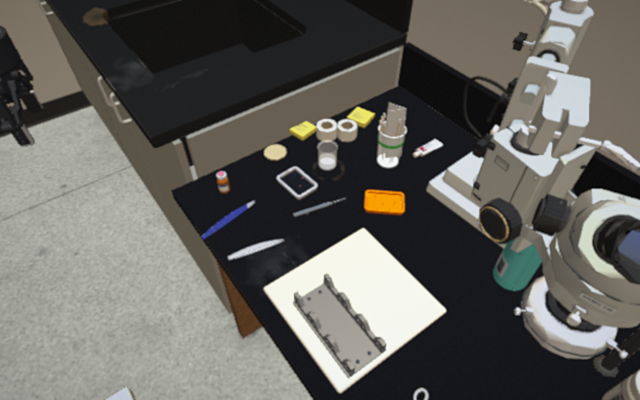

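The top view (800x500) shows:
- Bright steel forceps at (387,332), needle probe at (376,257) and blue tweezers at (341,337).
- Black wax dish with a white rim at (337,259). The orange one at (406,203) is the decoy.
- Brown vial at (299,323), beaker at (330,215) and petri dish at (284,255).
- The rest on the board at (494,311).

I'll confirm these in an enlarged crop with a metric grid.

```bash
python3 - <<'E'
from h import *
im=pickle.load(open('pics/top.pkl','rb'))
a=cv2.imread('pics/top.png')
c=a[150:300,210:440]; cv2.imwrite('pics/crop1.png',cv2.resize(c,None,fx=3.47,fy=3.47,interpolation=cv2.INTER_CUBIC))
P=cloud(im); z=P[...,2]
for uv in[(309,265),(301,205),(273,270),(239,259),(269,207),(264,172),(227,204),(395,200),(395,250)]:
    print(uv,P[uv[1],uv[0]].round(4),onz(im,uv,0)[0].round(4))
E
```

```text
(309, 265) [0.4478 0.2614 0.0157] [0.4489 0.2618 0.    ]
(301, 205) [0.6126 0.274  0.0087] [0.6146 0.2743 0.    ]
(273, 270) [0.4407 0.357  0.0144] [0.4416 0.3587 0.    ]
(239, 259) [0.4718 0.4394 0.0492] [0.4765 0.4493 0.    ]
(269, 207) [0.6124 0.3618 0.0098] [0.6146 0.363  0.    ]
(264, 172) [0.7107 0.3712 0.0186] [0.7166 0.3736 0.    ]
(227, 204) [0.6291 0.4782 0.0063] [0.6306 0.4796 0.    ]
(395, 200) [0.6102 0.0149 0.0081] [0.612  0.0132 0.    ]
(395, 250) [0.4726 0.0304 0.0142] [0.4739 0.0277 0.    ]
```

View pics/crop1.png

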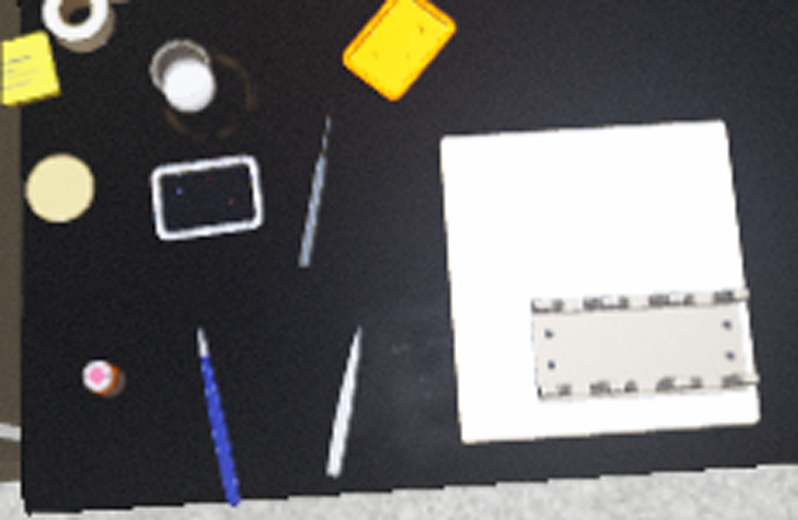

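The crop confirms it: black-bed dish at crop (207,197) and the orange look-alike at (400,45). Steel forceps run from (359,330) to (334,473), the probe from (329,118) to (304,265), and the blue tweezers from (202,330) to (234,503). The vial is at (103,378) and the rest spans (532..755, 295..398). Next, close wrist views for precision.

```bash
python3 - <<'E'
from plant import bot,jaws,kin,imaging
from h import *
q=lambda y:[np.cos(y/2),np.sin(y/2),0,0]
bot.movep([0.47,0.36,0.38],q(np.pi)); w=imaging.get_image('wrist'); save('w1',w); print(w['position'],w['rotation'],w['mtx'][0,0])
bot.movep([0.42,0.04,0.36],q(np.pi)); w=imaging.get_image('wrist'); save('w2',w); print(w['position'])
print(bot.read_time(),bot.read_joint_pos())
# rough scene cloud: microscope near board
c=cloud(pickle.load(open('pics/scene.pkl','rb'))).reshape(-1,3)
c=c[(c[:,2]>.08)&(c[:,2]<.4)&(c[:,0]>.5)&(c[:,0]<.85)&(abs(c[:,1])<.2)]
for x in np.arange(.5,.85,.05):
    s=c[(c[:,0]>=x)&(c[:,0]<x+.05)]
    if len(s): print(round(x,2),len(s),'ymax',np.percentile(s[:,1],99).round(3),'zmin',np.percentile(s[:,2],1).round(3))
E
```

```text
[0.38519716 0.36082747 0.50325582] [0.69709713 0.69779413 0.1164983  0.11647784] 310.2814499895717
[0.33619476 0.04097867 0.483798  ]
2.7167 [-6.85695480e-02 -6.98129637e-03  1.57892932e+00  5.72481779e-04
  1.56911064e+00 -1.64079933e+00]
0.55 1019 ymax -0.162 zmin 0.368
0.6 5326 ymax -0.052 zmin 0.152
0.65 9739 ymax -0.003 zmin 0.17
0.7 3037 ymax 0.037 zmin 0.292
0.75 1101 ymax 0.049 zmin 0.081
0.8 304 ymax 0.059 zmin 0.387
```

View pics/w1.png

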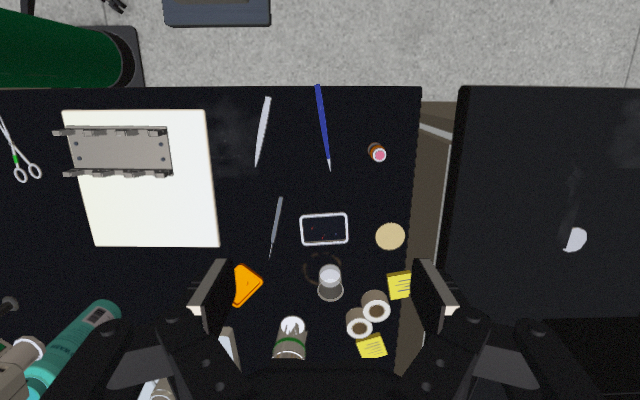

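View pics/w2.png

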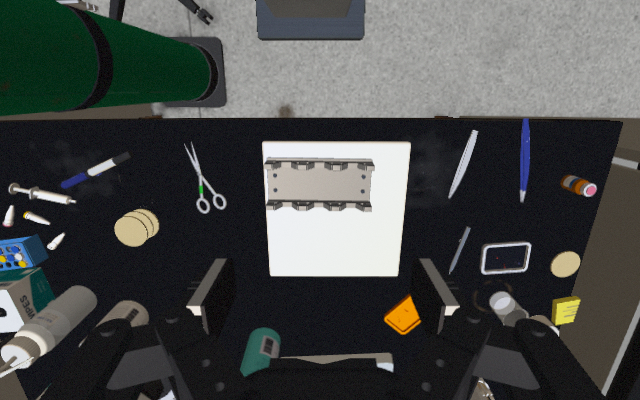

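```bash
python3 - <<'E'
from h import *
a=cv2.imread('pics/w2.png')[145:220,255:385]; b=cv2.imread('pics/w1.png')[80:250,245:405]
cv2.imwrite('pics/c2.png',cv2.resize(a,None,fx=6,fy=6,interpolation=cv2.INTER_CUBIC))
cv2.imwrite('pics/c1.png',cv2.resize(b,None,fx=3.5,fy=3.5,interpolation=cv2.INTER_CUBIC))
im=pickle.load(open('pics/w1.pkl','rb')); px=im['pixels'].astype(int); P=cloud(im)
boxes={'forceps':(246,90,276,172),'probe':(262,190,290,262),'tweezers':(308,80,338,176),'dish':(295,208,353,250),'vial':(364,138,390,166),'petri':(372,218,408,254),'beaker':(312,258,348,304)}
for n,(u0,v0,u1,v1) in boxes.items():
    s=px[v0:v1,u0:u1]; m=(s.max(2)>75).astype(np.uint8)
    k,l,st,_=cv2.connectedComponentsWithStats(m); i=1+st[1:,4].argmax(); m=(l==i) if n not in('vial','beaker') else m>0
    vv,uu=np.nonzero(m); h={'forceps':.008,'probe':.006,'tweezers':.008,'dish':.017,'vial':.03,'petri':.016,'beaker':.03}[n]
    X=onz(im,np.c_[uu+u0,vv+v0],h)[:,:2].astype(np.float32)
    (c,wh,ang)=cv2.minAreaRect(X); bx=cv2.boxPoints((c,wh,ang))
    z=P[v0:v1,u0:u1,2][m]
    print(n,len(X),'c',np.round(c,4),np.round(wh,4),round(ang,1),'mean',X.mean(0).round(4),'z',np.percentile(z,[5,50,95]).round(3),'px',(uu+u0).min(),(uu+u0).max(),(vv+v0).min(),(vv+v0).max())
    if max(wh)>1.8*min(wh):
        d=np.linalg.svd(X-X.mean(0),full_matrices=0)[2][0]; d*=np.sign(d[0]); t=(X-X.mean(0))@d
        print('   dir yaw',np.arctan2(d[1],d[0]).round(3),'ends',(X.mean(0)+d*t.min()).round(4),(X.mean(0)+d*t.max()).round(4))
E
```

```text
forceps 468 c [0.4472 0.2636] [0.0122 0.1129] 75.0 mean [0.4403 0.2656] z [0.    0.008 0.012] px 255 271 96 166
   dir yaw -0.247 ends [0.3926 0.2777] [0.502  0.2501]
probe 213 c [0.6139 0.2768] [0.008  0.1189] 77.5 mean [0.6009 0.2794] z [0.005 0.007 0.009] px 269 282 197 257
   dir yaw -0.224 ends [0.5558 0.2897] [0.6718 0.2633]
tweezers 630 c [0.4402 0.3607] [0.1405 0.0437] 0.1 mean [0.416  0.3608] z [-0.765  0.007  0.012] px 308 337 80 171
   dir yaw 0.091 ends [0.3684 0.3564] [0.5108 0.3695]
dish 555 c [0.6108 0.3627] [0.0611 0.0831] 4.2 mean [0.6111 0.3626] z [-0.     0.01   0.012] px 299 348 212 245
vial 253 c [0.4745 0.4443] [0.0326 0.0235] 46.5 mean [0.4751 0.4447] z [0.001 0.048 0.051] px 368 386 143 161
petri 662 c [0.6251 0.478 ] [0.0523 0.0519] 29.4 mean [0.6246 0.4777] z [0.003 0.005 0.006] px 375 404 222 250
beaker 773 c [0.7105 0.3746] [0.0776 0.047 ] 0.0 mean [0.7103 0.3736] z [0.011 0.034 0.056] px 317 343 264 301
```

View pics/c2.png

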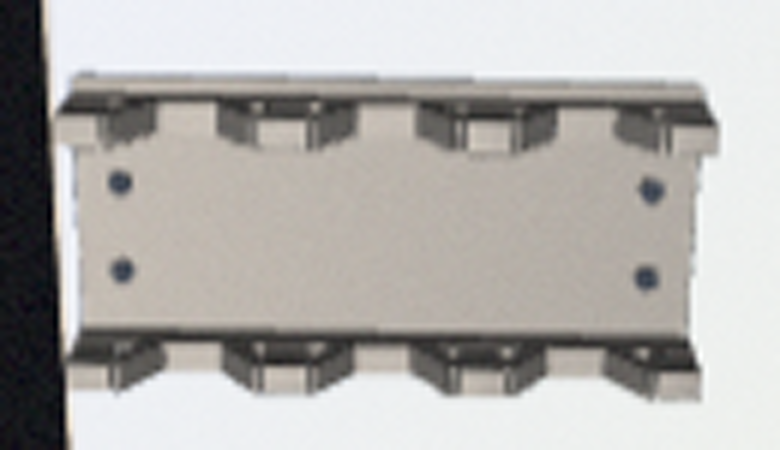

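View pics/c1.png

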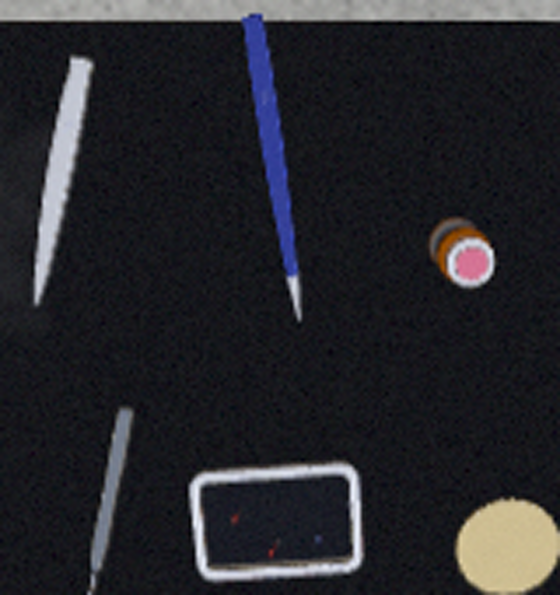

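```bash
python3 - <<'E'
from h import *
o=lambda p,s,x,y:np.array([((a+.5)/s-.5+x,(b+.5)/s-.5+y) for a,b in p])
im=pickle.load(open('pics/w2.pkl','rb'))
H=onz(im,o([(120,182),(652,190),(122,270),(647,277)],6,255,145),.016)
T=onz(im,o([(283,135),(490,137),(285,378),(485,380)],6,255,145),.044)
F=onz(im,o([(386,118),(382,355),(187,118),(192,352),(586,118),(577,360)],6,255,145),.028)
for A in(H,T,F): print(A[:,:2].round(4).tolist(),'c',A[:,:2].mean(0).round(4))
for a,b in((H[0],H[1]),(H[2],H[3]),(T[0],T[1]),(T[2],T[3])): d=b-a; print('yaw from y-dir',np.arctan2(-d[0],d[1]).round(3),np.linalg.norm(d).round(4))
P=cloud(im); 
for u,v in((319,183),(319,165),(319,204)): print(P[v,u].round(4))
im=pickle.load(open('pics/w1.pkl','rb'))
for n,p,z,g in(('forceps',[(82,58),(37,305)],.006,57-8),('tweezers',[(253,15),(299,320)],.006,69-10),('probe',[(126,408),(96,570)],.006,45)):
    A=onz(im,o(p,3.5,245,80),z)[:,:2]; d=A[1]-A[0]; L=np.linalg.norm(d); d/=L
    print(n,A.round(4).tolist(),'L',L.round(4),'yaw',np.arctan2(d[1],d[0]).round(3),'grip',(A[0]+d*g/1000).round(4))
A=onz(im,o([(470,263)],3.5,245,80),.051); B=onz(im,o([(455,240)],3.5,245,80),.0); print('vial',A,B)
E
```

```text
[[0.462, -0.0334], [0.464, 0.1049], [0.486, -0.034], [0.4877, 0.1046]] c [0.4749 0.0355]
[[0.4427, 0.0111], [0.4431, 0.0612], [0.5057, 0.0104], [0.5061, 0.061]] c [0.4744 0.0359]
[[0.4422, 0.0359], [0.5054, 0.0347], [0.4422, -0.0139], [0.5046, -0.0149], [0.4421, 0.0859], [0.5067, 0.0857]] c [0.4738 0.0356]
yaw from y-dir -0.014 0.1383
yaw from y-dir -0.013 0.1387
yaw from y-dir -0.009 0.0501
yaw from y-dir -0.009 0.0506
[0.4751 0.0358 0.0158]
[0.4439 0.036  0.0254]
[0.5054 0.0359 0.029 ]
forceps [[0.3933, 0.2774], [0.5039, 0.2503]] L 0.1139 yaw -0.24 grip [0.4409 0.2657]
tweezers [[0.3756, 0.3523], [0.5111, 0.3733]] L 0.1372 yaw 0.154 grip [0.4339 0.3613]
probe [[0.555, 0.2899], [0.6424, 0.2708]] L 0.0895 yaw -0.216 grip [0.5989 0.2803]
vial [[0.47489818 0.44400407 0.051     ]] [[0.47419876 0.44575233 0.        ]]
```

Rest at (0.4745, 0.0357), yaw -0.011, and three independent estimates agree. I'll place the dish first, then the vial, then the probe and the two side tools. That way the fingers never sweep over the probe needle.

```bash
cat > act.py <<'E'
from plant import bot,jaws,kin,imaging
from h import *
q=lambda y:[np.cos(y/2),np.sin(y/2),0,0]
RC=np.array([.4745,.0357]); RY=-.011
def rest(x,y): c,s=np.cos(RY),np.sin(RY); return RC+[c*x-s*y,s*x+c*y]
def pick(p,yaw,z,f,up):
    bot.movep([*p,up],q(yaw)); bot.movel([*p,z],feed=.15); jaws.grasp(f)
    bot.movel([*p,up],feed=.2); print('w',bot.read_gripper_width(),'F',bot.read_gripper_force(),'t',bot.read_time())
def place(p,yaw,z,up):
    bot.movep([*p,up],q(yaw)); bot.movel([*p,z],feed=.1); bot.hold(.2)
    print('contact',np.round(bot.read_contact_force(),1)); jaws.gripper_open()
    bot.movel([*p,up],feed=.2); print('t',bot.read_time())
E
python3 - <<'E'
from act import *
bot.movep([.5,.3,.2],q(np.pi/2+.073))
pick([.610,.3747],np.pi/2+.073,.017,40,.10)
g=rest(.138,.002+.012); place(g,np.pi/2+RY,.0285,.10)
bot.movel([.5,.2,.14],feed=.25)
save('w3',imaging.get_image('wrist'))
E
```

```text
w 0.05726968818033631 F 42.69070208072662 t 6.8
contact [-3.3  1.1  4.9]
t 10.0167
```

View pics/w3.png

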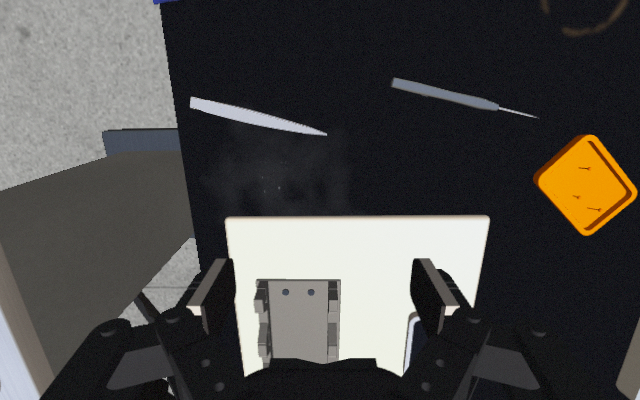

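The dish is on the board, its rim visible at about (412,345) and partly hidden by the finger. Vial and probe next, then a check.

```bash
python3 - <<'E'
from act import *
pick([.4745,.4445],np.pi/2,.028,30,.13)
place(rest(.138,.002+.083),np.pi/2,.0393,.13)
pick([.5989,.2803],np.pi-.216,.0215,30,.12)
place(rest(0,0),np.pi+RY,.0505,.13)
bot.movep([.40,.16,.30],q(np.pi))
save('w4',imaging.get_image('wrist')); im=imaging.get_image('top'); save('t4',im)
a=cv2.imread('pics/w4.png')[90:290,200:467]; cv2.imwrite('pics/w4c.png',cv2.resize(a,None,fx=3,fy=3,interpolation=cv2.INTER_CUBIC))
E
```

```text
w 0.022869666180141676 F 29.3727046251297 t 14.0417
contact [-0.3  1.1  0.1]
t 17.8583
w 0.007017269521772928 F 30.473808646202087 t 21.025
contact [-0.2 -0.1  0.1]
t 24.5167
```

View pics/w4.png

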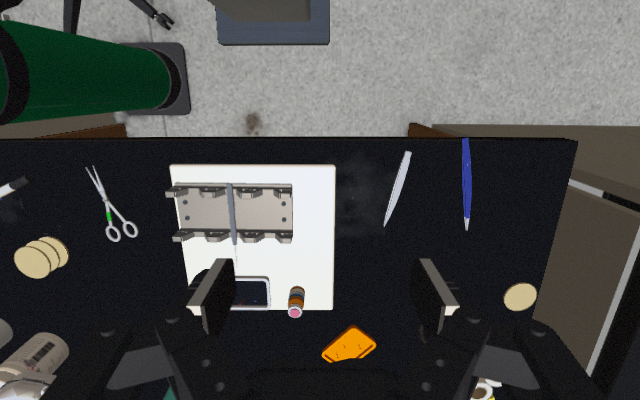

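The probe (232,213) lies in the middle notches, the vial (296,300) stands on the board and the dish (245,292) is in place. On to the forceps and tweezers.

```bash
python3 - <<'E'
from act import *
pick([.4409,.2657],np.pi-.24,.023,30,.12)
place(rest(0,.052),np.pi+RY,.052,.13)
pick([.4339,.3613],np.pi+.154,.023,30,.12)
place(rest(0,-.052),np.pi+RY,.052,.13)
bot.movep([.33,.04,.24],q(np.pi)); save('w5',imaging.get_image('wrist'))
bot.movep([.32,.3,.3],q(np.pi)); save('t5',imaging.get_image('top'))
a=cv2.imread('pics/w5.png')[90:290,200:467]; cv2.imwrite('pics/w5c.png',cv2.resize(a,None,fx=3,fy=3,interpolation=cv2.INTER_CUBIC))
a=cv2.imread('pics/t5.png')[180:280,320:440]; cv2.imwrite('pics/t5c.png',cv2.resize(a,None,fx=6,fy=6,interpolation=cv2.INTER_CUBIC))
E
```

```text
w 0.008301870488745323 F 29.41791634541005 t 28.4833
contact [-0.4 -0.5  0.1]
t 31.65
w 0.007752450187658217 F 29.52803739986848 t 34.8417
contact [-0.1 -0.4 -0.2]
t 38.6667
```

View pics/w5.png

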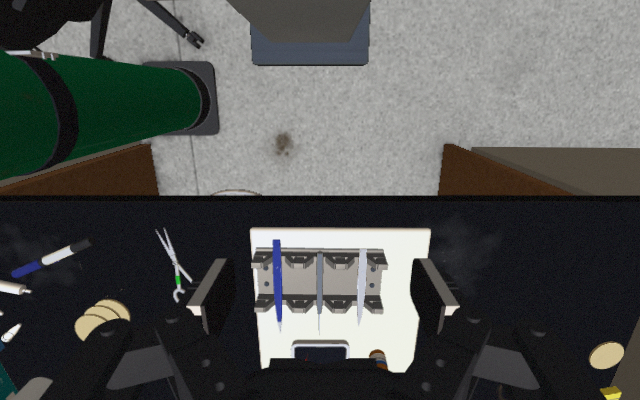

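View pics/t5c.png

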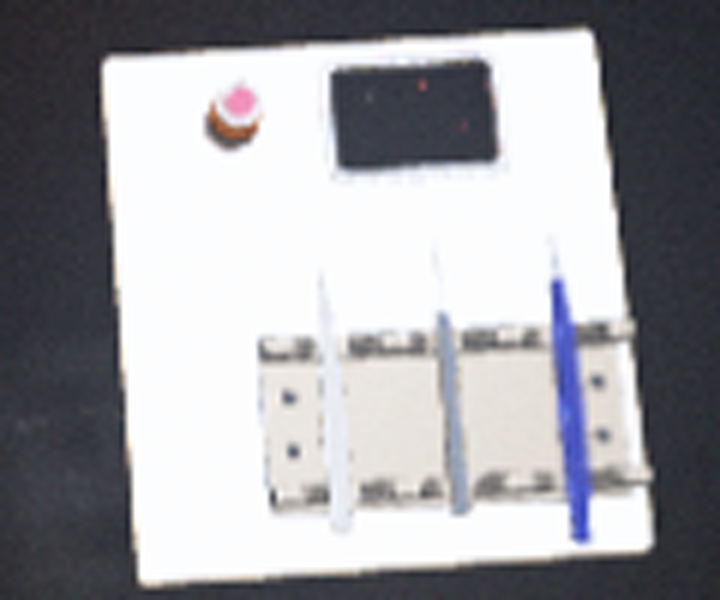

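All three tools appear seated, in the right order, with tips away. The dish is behind the middle and the vial to its left. Now a numeric check from the top picture.

```bash
python3 - <<'E'
from act import *
im=pickle.load(open('pics/t5.pkl','rb'))
o=lambda p:np.array([((a+.5)/6-.5+320,(b+.5)/6-.5+180) for a,b in p])
c,s=np.cos(RY),np.sin(RY)
L=lambda p,z:((onz(im,o(p),z)[:,:2]-RC)@np.array([[c,-s],[s,c]])).round(4)
h=L([(289,397),(597,382),(293,451),(603,435)],.016); print('holes',h.tolist(),h.mean(0))
for n,p,z in(('forceps',[(342,528),(322,270)],.036),('probe',[(460,513),(442,315)],.034),('tweezers',[(582,541),(552,238)],.036)):
    A=L(p,z); d=A[1]-A[0]; print(n,A.tolist(),'yaw',np.arctan2(d[1],d[0]).round(3),'len',np.linalg.norm(d).round(4))
D=L([(332,72),(492,61),(338,167),(496,160)],.02); print('dish',D.mean(0),D.tolist()); print('vial',L([(241,100)],.061))
P=cloud(im); 
for n,y in(('f',.05),('p',0),('t',-.05)):
    m=(abs((P[...,:2]-RC-[0,0])@[[-s],[c]]-y)[...,0]<.004); x=(P[...,0]-RC[0])
    print(n,[np.median(P[...,2][m&(abs(x-k)<.008)]).round(4) for k in(-.032,-.016,0,.016,.032)])
E
```

```text
holes [[0.0133, 0.0667], [0.0123, -0.0712], [-0.0107, 0.0668], [-0.0114, -0.0715]] [ 0.000875 -0.0023  ]
forceps [[-0.0466, 0.0508], [0.0662, 0.0503]] yaw -0.004 len 0.1128
probe [[-0.043, -0.0011], [0.0437, -0.0012]] yaw -0.001 len 0.0867
tweezers [[-0.0581, -0.0525], [0.075, -0.0528]] yaw -0.002 len 0.1331
dish [1.37725e-01 2.50000e-05] [[0.1597, 0.0359], [0.161, -0.0377], [0.1154, 0.0369], [0.1148, -0.035]]
vial [[0.139  0.0831]]
f [np.float64(0.0346), np.float64(0.0365), np.float64(0.038), np.float64(0.0407), np.float64(0.0389)]
p [np.float64(0.0364), np.float64(0.0326), np.float64(0.0333), np.float64(0.0332), np.float64(0.034)]
t [np.float64(0.0299), np.float64(0.0191), np.float64(0.0292), np.float64(0.0191), np.float64(0.0289)]
```

Everything is within tolerance, so I'm handing it in.

```bash
python3 -c "
from plant import bot
bot.hold(.5); print(bot.finish_job(), bot.read_time())"
```

```text
the job is handed in; nothing more can be done
the job is handed in; nothing more can be done
```

I laid out the board as asked and handed the job in at about 40 s on the robot's clock. The last top-camera check put everything within tolerance except the tools' levelness, where the depth readings were too noisy to confirm it. No verdict came back at hand-in.

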